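# Refit the return spring of the buffet's dressing pump

## Robot

A 6-joint arm with a two-finger parallel gripper is mounted at the origin on a cart in front of the work surface, level with it; the furniture and walls round the work are solid. World frame = base frame: x ahead of the robot, y to its left, z up, the work surface at z = 0. Lengths are in m, angles in rad, forces in N, time in s.
With the tool pointing down it reaches from about 0.25 to 0.775 m from the base axis. Payload 4 kg.
Tool frame: the origin (TCP) lies midway between the tips of the shut fingers; the grasp point (between the pads) lies 19 mm behind it (robot.tcp_to_grasp is the distance from the TCP to the grasp point, in m); z points along the fingers, y is the line along which they close (so a half turn about z gives the same grasp; the last joint's range is limited). The gripper opens to 94 mm and grips with 3 to 60 N. Pads are 16 mm wide; open, the fingers measure 119 mm over their backs; the gripper's body (75 mm by 177 mm) begins 78 mm behind the grasp point.
Start: joints at [-1.25, 0.087, 1.371, -0, 1.684, -0.103], TCP at [0.226, -0.501, 0.206] pointing down, gripper open.
Joint ranges: [-3.1, 3.1], [-0.76, 2.03], [0.27, 2.55], [-1.08, 4.22], [0.17, 2.65], [-2.57, 2.57]. Speed limits (rad/s): [2.79, 2.79, 3.14, 3.14, 3.14, 3.14].

## Interface

Orientations are given as [roll, pitch, yaw] about the fixed x, y, z axes, in that order (R = Rz(yaw) Ry(pitch) Rx(roll)).
In Python, from bench import robot, viewer gives the robot as it stands. The module is installed in compiled form; this text tells all that it offers.
- The arm moves only by the shell command python3 -m handwheel 'ROWS' [OPENING]. ROWS is JSON, a list of rows, each a list of 6 numbers: the shift along the tool's x, y, z in units of 0.2 m (1.0 is 0.2 m), then the turn, a rotation vector about the tool's x, y, z in units of 30 degrees (1.0 is 30 degrees). In form: [[x, y, z, wx, wy, wz], ...]. A call has 1 to 10 rows; each row is the pose to reach, as a shift and turn from the pose commanded when the call began, along the tool's axes at that moment; what a row does not reach only later rows make up. A row lasts 1/12 s, in which the tool goes at most 41.7 mm and 7.16 degrees, less where a joint would pass 70% of its speed; a pose out of reach is approached as far as the arm can. A call with a number of a shift or a turn outside -1 to 1 is refused whole. A call with a gripper value outside its range is refused whole. OPENING is the gripper's target within -1 to 1 (shut at 1, half-way at 0, fully open at -1), set as the call begins (- or left out, the last holds). The fingers move at their own pace and stop on an object; the grip force is fixed at half the most. Time passes only in rows, so rows that repeat a pose let the fingers close. It gives the time, the measured TCP pose, the force, the opening and the grip force at its end, in the units of the state.
- robot.get_obs(): the state, without advancing time (a new reading comes with each control period).
- viewer.snapshot(name): name is "side" or "top" or "wrist"; returns the picture (420x560x3 uint8, red, green, blue); there is no depth.
- viewer.calibration(name): a dict with "fx", "fy", "cx", "cy" (pixels), "R" (3x3) and "t" (3): a world point X has camera coordinates R X + t. Camera axes: x right, y down, z forward; pixel columns grow to the right and rows downward; lengths in m; the calibration is good to about 2 mm. A picture is of the moment at which its call begins: read the wrist's pose just before it. calibration takes no time and is no camera call; for the wrist camera it gives the pose at the moment of the call.
- robot.close_job(): hands the job in; it is judged then, once.
The state is a dict: "time": time; "joint_positions": joint angles; "qvel": joint speeds; "joint_torque": joint torques, N m; "tool_pos": TCP position; "ee_rot": TCP orientation; "wrist_force": force on the tool from outside, world axes, zero at the start; "wrist_torque": the same for the moment, N m; "width": finger opening in m; "finger_force": force on a finger pad.
Only numpy, scipy, OpenCV 4.12 (cv2) and the standard library are available. Lean on these libraries where they do the work, as an engineer would, in place of code of your own. Each camera call takes 0.05 s, during which the arm holds its last target. There are 200 camera calls.

## Task

The dressing pump has been washed: put its coil spring back over the leaning rod, bent end first, twisting it a little wherever the bent end snags on a brass collar until it drops through the slot, without forcing it. When the spring sits fully home on the seat, turn it clockwise (looking down on the rod's tip) until the bent end meets the brass stop and is caught under the lower collar, then let go. Leave everything else where it stands.

Things in the scene. Friction and masses are not known exactly. Their poses are not given: they have to be found in the camera images.
- spring_mid (a point): centre, half-way up, of the dark steel coil spring: 36 mm outside, 29 mm inside diameter, 3.5 mm wire, 60 mm long, 60 g, handled like a rigid tube. It starts upright on the worktop, bent end down; z runs along its axis to the upper end. -x points from the axis to the side of the bent end; a red paint mark on the top coil is straight above the bent end.
- spring_foot (a point): centre of the spring's lower end face, on its axis, 30 mm below spring_mid; axes as there
- bent_end (a point): where the wire's lower end bends inwards to the axis: middle of the bend, 12 mm off the axis on the spring's -x side, 1.75 mm above the lower end face. The bend is ground square, 3.5 mm wide, and reaches in to 9.5 mm from the axis.
- spring: the coil spring itself; origin as spring_foot
- seat (a point): centre of the round steel seat, 60 mm diameter, on top of the pump's barrel, about 150 mm above the worktop, where the rod rises. z runs along the rod, which leans 25 degrees from vertical to the pump's front; -x points to the red mark on the seat's front edge. Rod 14 mm thick, 70 mm long, tapered to 9 mm over the last 14 mm.
- rod_tip (a point): centre of the rod's tip, 70 mm along the rod from the seat; axes as seat
- collar_top_mid (a point): on the rod's axis at the middle of the upper brass collar: 26 mm diameter, 8 mm thick, bevelled top; it spans 46 to 54 mm above the seat. Axes as seat, not the slot's. Its one slot, 6 mm wide, alone lets the bent end pass; it faces the red mark only roughly, up to 30 degrees off either way: find it by touch or sight. Collars do not turn.
- collar_low_mid (a point): the same for the lower brass collar, an equal one that spans 9 to 17 mm above the seat; its slot too is up to 30 degrees off the red mark, either way and independently of the upper one
- stop (a point): middle of the brass stop on the seat, 8.5 mm high, 10 mm off the rod's axis and 86 degrees clockwise (seen from the rod's tip) from the red mark. It halts the bent end with its middle about 68 degrees clockwise from the mark, under the solid part of the lower collar. Axes as seat.
- pump: grey and steel dressing pump, fixed to the worktop; foot 150 x 110 mm; origin on the worktop under the barrel, front (-x) where the rod leans to. A thin spout sticks out at its front left, with its upper side up to 96 mm high.
- salt: glass salt shaker with grey cap, 44 x 44 x 90 mm, on the wooden board; bystander; origin at the centre of its underside
- pepper: glass pepper shaker with grey cap, 44 x 44 x 90 mm, on the wooden board; bystander; origin at the centre of its underside
- honey: jar with black lid, 57 x 61 x 85 mm; bystander; origin at the centre of its underside
- mustard: jar with yellow lid, 59 x 60 x 80 mm; bystander; origin at the centre of its underside
- yoghurt_0: pink pot with foil lid, 72 mm wide, 71 mm high; bystander; origin at the centre of its underside
- yoghurt_1: pale pot with foil lid, 72 mm wide, 71 mm high; bystander; origin at the centre of its underside
- bowl_1: blue bowl, 153 mm across, 66 mm high; bystander; origin at the centre of its underside
- cup_espresso: small green and white cup with handle, 65 x 91 x 55 mm; bystander; origin at the centre of its underside
- pump_knob: the pump's black hand knob, taken off, 48 mm across, 34 mm high, standing beside the pump; bystander; origin at the centre of its underside

How it is judged:
By the outcome, as a careful person would: the job done as asked, in the order asked, and still so for the second after the job is handed in, with the robot touching nothing.
It also fails if it takes over 67 s, if anything falls off the work surface, if the arm or the gripper's body presses on something with over 40 N, if the wrist force passes 120 N, or if a joint passes its speed limit or range.

## Working session

There is one attempt and no reset: what is moved stays moved. The work goes in short steps, Python scripts to look and compute and a shell command to move; the robot and the scene stay as the last step left them, time stands still between calls to the robot, and variables do not carry over. Pictures are saved under pics/ and viewed, at most 10 in all, crops included, and the job is handed in when it is done.

```bash
mkdir -p pics; ls; python3 - <<'E'
from bench import robot, viewer
import cv2,numpy as np
o=robot.get_obs();print(o)
for n in("side","top"):
    im=viewer.snapshot(n);cv2.imwrite(f"pics/{n}0.png",im[:,:,::-1])
    c=viewer.calibration(n);print(n,{k:np.round(v,4).tolist() for k,v in c.items()})
a=[cv2.imread(f"pics/{n}0.png") for n in("side","top")]
E
```

```text
pics
{'time': 0.0, 'joint_positions': array([-1.25013513e+00,  8.79453784e-02,  1.37224637e+00, -2.87657632e-05,
        1.68357050e+00, -1.03112042e-01]), 'qvel': array([ 0.00181001,  0.0007311 , -0.00024131,  0.0009932 , -0.00045574,
        0.00072181]), 'joint_torque': array([ 1.97382273e-03, -3.40170550e+01, -3.02427328e+01,  7.21273036e-02,
        3.28494329e-02, -1.76642443e-04]), 'tool_pos': array([ 0.22597069, -0.5008417 ,  0.20431342]), 'ee_rot': array([-3.13943164e+00, -1.94876530e-04,  4.23769821e-01]), 'wrist_force': array([-0.15915769,  0.29851278,  0.17639302]), 'wrist_torque': array([ 0.0060869 , -0.01924764, -0.01179171]), 'finger_force': 0.0, 'width': 0.09428860672342498}
side {'fx': 511.4807, 'fy': 511.4807, 'cx': 272.9777, 'cy': 213.4367, 'R': [[-0.9585, -0.2839, -0.0246], [-0.097, 0.4064, -0.9085], [0.2679, -0.8685, -0.4171]], 't': [0.4832, 0.2363, 1.3558]}
top {'fx': 410.7893, 'fy': 410.7893, 'cx': 275.1599, 'cy': 217.9868, 'R': [[0.0055, -0.9997, 0.024], [-0.9912, -0.0087, -0.1324], [0.1326, -0.023, -0.9909]], 't': [-0.1402, 0.5298, 1.5768]}
```

View pics/side0.png

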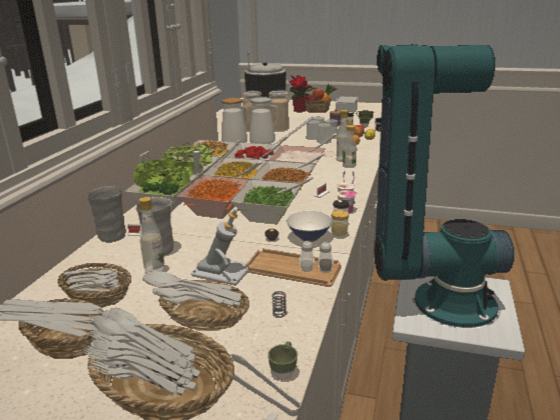

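View pics/top0.png

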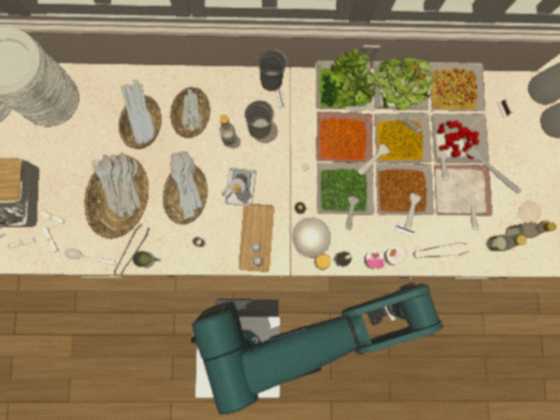

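Side view: spring at about (279,304), pump at (222,255) with the rod leaning right/up, board with shakers at (293,265). Top view: spring (198,242), pump (240,187). I'll enlarge these areas.

```bash
cat > h.py <<'E'
import numpy as np,cv2
from scipy.spatial.transform import Rotation as Ro
from bench import robot,viewer
def cam(n):
    c=viewer.calibration(n);return np.array([[c['fx'],0,c['cx']],[0,c['fy'],c['cy']],[0,0,1]])@np.c_[np.array(c['R']),np.array(c['t'])]
def tri(P1,p1,P2,p2):
    X=cv2.triangulatePoints(P1,P2,np.array(p1,float),np.array(p2,float))[:,0];return X[:3]/X[3]
def proj(P,X):
    v=P@np.r_[X,1];return v[:2]/v[2]
def onplane(P,p,z):
    A=np.c_[P[:,0],P[:,1],-np.array([*p,1])];return np.linalg.solve(A,-(P[:,2]*z+P[:,3]))[:2]
def delta(p,R):  # target pose -> shift (0.2 units) & turn (30deg units) in current tool axes
    o=robot.get_obs();R0=Ro.from_euler('xyz',o['ee_rot'])
    return np.round(R0.inv().apply(np.array(p)-o['tool_pos'])/0.2,3),np.round(np.degrees((R0.inv()*R).as_rotvec())/30,3)
E
python3 - <<'E'
import cv2,numpy as np
a=cv2.imread('pics/side0.png')[190:330,180:350];b=cv2.imread('pics/top0.png')[155:275,180:300]
A=cv2.resize(a,None,fx=4,fy=4,interpolation=3)[:560];B=cv2.resize(b,None,fx=5,fy=5,interpolation=3)
cv2.imwrite('pics/sc.png',A);cv2.imwrite('pics/tc.png',B)
E
```

```text
(no output)
```

View pics/sc.png

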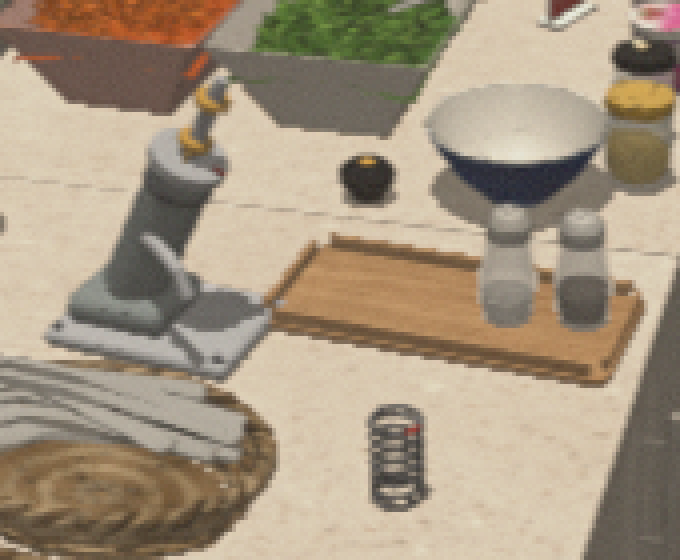

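View pics/tc.png

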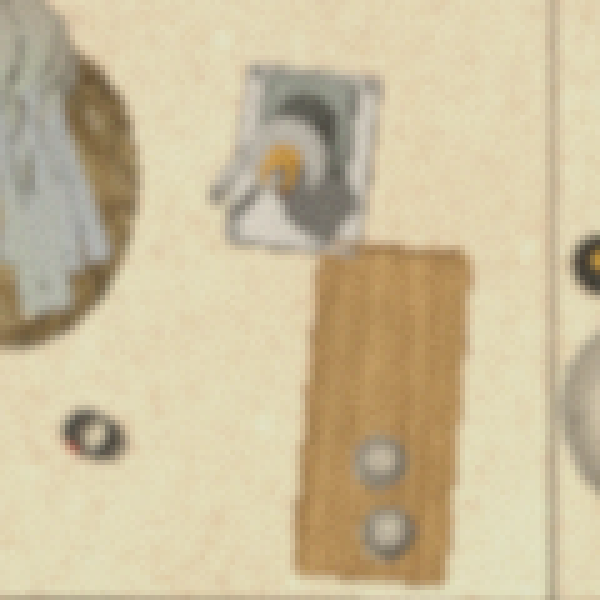

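Side crop: spring top (398,413), bottom (398,503), red mark (413,430); rod tip (221,80); seat centre (188,158). Top crop: spring (94,435) with red mark lower left (72,445); rod tip (278,178), pump foot edges running (250,65)→(230,240).

```bash
python3 - <<'E'
from h import *
S,T=cam('side'),cam('top')
s=lambda u,v:(180+u/4,190+v/4);t=lambda u,v:(180+u/5,155+v/5)
print('spring top tri',tri(S,s(398,413),T,t(94,435)),'side bottom z0',onplane(S,s(398,503),0.),'top z.06',onplane(T,t(96,431),.06),onplane(S,s(398,413),.06))
print('red',onplane(S,s(413,430),.055),onplane(T,t(72,445),.058))
print('tip',tri(S,s(221,80),T,t(278,178)));print('seat',tri(S,s(188,158),T,t(290,155)))
e=[onplane(T,t(*p),.01) for p in((250,68),(230,240),(380,80),(357,250))];print(e)
d=e[1]-e[0]+e[3]-e[2];yaw=np.arctan2(-d[1],-d[0]);print('yaw',yaw,np.mean(e,0))
c=viewer.calibration('wrist');P=robot.get_obs();print(c,P['tool_pos'])
R=np.array(c['R']);R0=Ro.from_euler('xyz',P['ee_rot']).as_matrix();print(np.round(R@R0,3),R@P['tool_pos']+c['t'])
E
```

```text
spring top tri [0.43622056 0.15691142 0.05805009] side bottom z0 [0.43521201 0.17316836] top z.06 [0.43557242 0.1542988 ] [0.43777128 0.15989538]
red [0.42541389 0.16888232] [0.42486321 0.17258781]
tip [0.60509289 0.0080553  0.20945214]
seat [0.63558422 0.00441608 0.14350706]
[array([0.73452427, 0.04697108]), array([0.59319019, 0.06010799]), array([ 0.72578795, -0.05831709]), array([ 0.58604786, -0.04154233])]
yaw -0.106020121393541 [0.65988757 0.00180491]
{'fx': 345.48584576430153, 'fy': 345.48584576430153, 'cx': 278.7481060029467, 'cy': 200.29681835692008, 'R': array([[ 0.41064156, -0.9117961 , -0.00117488],
       [-0.87635659, -0.39503592,  0.27558257],
       [-0.25173924, -0.11213604, -0.96127668]]), 't': array([-0.54854646, -0.02829204,  0.39160462])} [ 0.22600059 -0.50088251  0.20443624]
[[-0.001  1.    -0.001]
 [-0.961 -0.001 -0.276]
 [-0.276  0.001  0.961]] [0.00072131 0.0278565  0.1943586 ]
```

```bash
cat >> h.py <<'E'
def frame(z,x):
    z=np.array(z)/np.linalg.norm(z);x=np.array(x,float);x-=z*(x@z);x/=np.linalg.norm(x)
    return Ro.from_matrix(np.c_[x,np.cross(z,x),z])
def plan(p,R,N=None):  # print rows for successive calls, straight line + slerp
    o=robot.get_obs();R0=Ro.from_euler('xyz',o['ee_rot']);p0=o['tool_pos']
    w=(R0.inv()*R).as_rotvec();D=np.array(p)-p0
    N=N or int(np.ceil(max(np.linalg.norm(D)/.195,np.degrees(np.linalg.norm(w))/29.5)))
    for i in range(N):
        Ri=R0*Ro.from_rotvec(w*i/N)
        print(np.round(np.r_[Ri.inv().apply(D/N)/.2,np.degrees(w/N)/30],3).tolist())
yaw=-.106;lean=np.radians(25)
front=np.array([-np.cos(yaw),-np.sin(yaw),0])
axis=np.sin(lean)*front+np.cos(lean)*np.array([0,0,1])
E
python3 - <<'E'
from h import *
C=np.array([.635,.005,.146])+.03*axis
z=-front*np.sin(np.pi/4)+[0,0,-np.cos(np.pi/4)];R=frame(z,front)
p=C-R.apply([.011,0,.061]);print(p);plan(p,R)
E
```

```text
[0.58723571 0.01008206 0.22410092]
[0.45, -0.264, -0.016, -0.322, -0.088, -0.776]
[0.514, -0.058, -0.066, -0.322, -0.088, -0.776]
[0.489, 0.162, -0.081, -0.322, -0.088, -0.776]
[0.38, 0.353, -0.057, -0.322, -0.088, -0.776]
[0.207, 0.479, 0.001, -0.322, -0.088, -0.776]
[0.003, 0.515, 0.081, -0.322, -0.088, -0.776]
```

```bash

python3 -m handwheel '[[0.45,-0.264,-0.03,-0.322,-0.088,-0.776],[0.45,-0.264,-0.03,-0.322,-0.088,-0.776],[0.45,-0.264,-0.03,-0.322,-0.088,-0.776],[0.45,-0.264,-0.03,-0.322,-0.088,-0.776]]'
python3 -m handwheel '[[0.514,-0.058,-0.08,-0.322,-0.088,-0.776],[0.514,-0.058,-0.08,-0.322,-0.088,-0.776],[0.514,-0.058,-0.08,-0.322,-0.088,-0.776],[0.514,-0.058,-0.08,-0.322,-0.088,-0.776]]'
python3 -m handwheel '[[0.489,0.162,-0.08,-0.322,-0.088,-0.776],[0.489,0.162,-0.08,-0.322,-0.088,-0.776],[0.489,0.162,-0.08,-0.322,-0.088,-0.776],[0.489,0.162,-0.08,-0.322,-0.088,-0.776]]'
```

```text
time: 0.43
tool_pos: [0.2886, -0.4126, 0.2115]
ee_rot: [2.985, 0.078, 0.835]
wrist_force: [0.5, -0.3, -0.2]
width: 0.0939
finger_force: 0.0
time: 0.77
tool_pos: [0.3483, -0.3268, 0.2173]
ee_rot: [2.871, 0.211, 1.226]
wrist_force: [-0.3, -0.3, -0.3]
width: 0.0937
finger_force: 0.0
time: 1.1
tool_pos: [0.4082, -0.2419, 0.2197]
ee_rot: [2.816, 0.376, 1.617]
wrist_force: [-0.5, 0.5, -0.7]
width: 0.0938
finger_force: 0.0
```

```bash
python3 - <<'E'
from h import *
C=np.array([.635,.005,.146])+.03*axis
z=-front*np.sin(np.pi/4)+[0,0,-np.cos(np.pi/4)];R=frame(z,front)
p=C-R.apply([.011,0,.061]);plan(p,R);print(robot.get_obs()['joint_positions'])
E
```

```text
[0.375, 0.351, -0.046, -0.318, -0.088, -0.77]
[0.205, 0.473, 0.01, -0.318, -0.088, -0.77]
[0.006, 0.508, 0.088, -0.318, -0.088, -0.77]
[-0.58721995 -0.45647448  1.88119255 -0.09626197  1.23405443 -0.68676625]
```

```bash

python3 -m handwheel '[[0.375,0.351,-0.046,-0.318,-0.088,-0.77],[0.375,0.351,-0.046,-0.318,-0.088,-0.77],[0.375,0.351,-0.046,-0.318,-0.088,-0.77],[0.375,0.351,-0.046,-0.318,-0.088,-0.77]]' >/dev/null
python3 -m handwheel '[[0.205,0.473,0.01,-0.318,-0.088,-0.77],[0.205,0.473,0.01,-0.318,-0.088,-0.77],[0.205,0.473,0.01,-0.318,-0.088,-0.77],[0.205,0.473,0.01,-0.318,-0.088,-0.77]]'
python3 -m handwheel '[[0.006,0.508,0.088,-0.318,-0.088,-0.77],[0.006,0.508,0.088,-0.318,-0.088,-0.77],[0.006,0.508,0.088,-0.318,-0.088,-0.77],[0.006,0.508,0.088,-0.318,-0.088,-0.77],[0.006,0.508,0.088,-0.318,-0.088,-0.77],[0.006,0.508,0.088,-0.318,-0.088,-0.77]]'
python3 - <<'E'
from h import *
print(robot.get_obs()['joint_positions'])
P=cam('wrist');im=viewer.snapshot('wrist');np.save('P1.npy',P);cv2.imwrite('pics/w1.png',im[:,:,::-1])
seat=np.array([.635,.005,.146])
for s in(0,.013,.05,.07):print(s,proj(P,seat+s*axis))
u,v=proj(P,seat+.035*axis).astype(int);u0,v0=max(u-100,0),max(v-75,0);print(u0,v0)
cv2.imwrite('pics/w1c.png',cv2.resize(im[v0:v0+150,u0:u0+200,::-1],None,fx=4,fy=4,interpolation=cv2.INTER_CUBIC))
E
```

```text
time: 1.77
tool_pos: [0.5288, -0.0755, 0.222]
ee_rot: [2.943, 0.696, 2.496]
wrist_force: [-0.3, -0.3, -0.8]
width: 0.094
finger_force: 0.0
time: 2.27
tool_pos: [0.5882, 0.0042, 0.2241]
ee_rot: [3.14, 0.784, 3.021]
wrist_force: [0.4, -0.4, 0.2]
width: 0.0942
finger_force: 0.0
[-0.06819153 -0.36610249  1.93431239 -0.04933096  0.79080618 -1.4991137 ]
0 [286.06518521 178.06539682]
0.013 [286.26517136 187.19972531]
0.05 [286.9334067  217.72124467]
0.07 [287.37162803 237.73691883]
186 129
```

View pics/w1c.png

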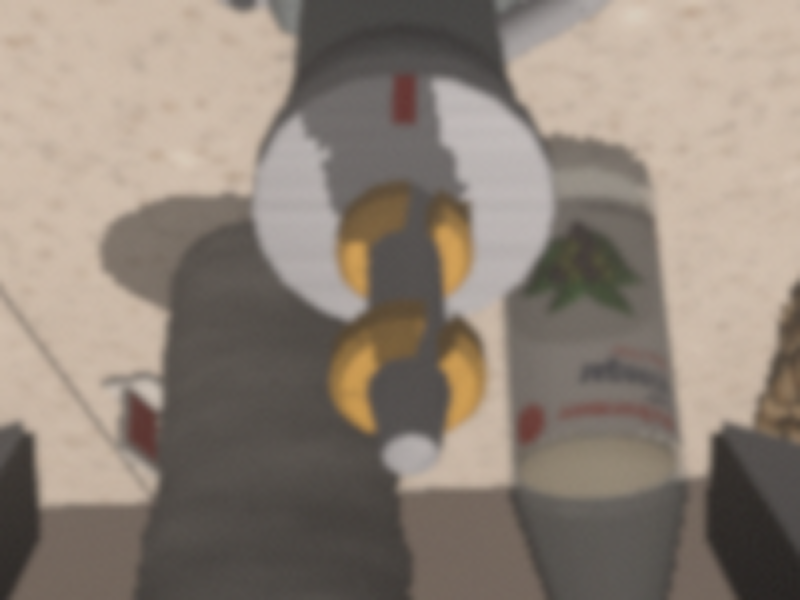

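Wrist crop (offset 186,129, ×4): seat ellipse x 255–552, y 72–325, red mark (404,98), rod tip (411,455); lower collar slot mouth at about (423,190), upper slot mouth at about (437,312), both clockwise of the mark.

```bash
cat > fit.py <<'E'
from h import *
from scipy.optimize import least_squares
P=np.load('P1.npy');c=lambda u,v:np.array([186+u/4,129+v/4])
def fr(yaw):
    f=np.array([-np.cos(yaw),-np.sin(yaw),0]);a=np.sin(lean)*f+np.cos(lean)*np.array([0,0,1]);x=-(f*np.cos(lean)-np.array([0,0,1])*np.sin(lean))
    return a,x,np.cross(a,x)
def pt(q,s,r,th): # th clockwise from mark
    a,x,y=fr(q[3]);return proj(P,q[:3]+s*a+r*(-x*np.cos(th)+y*np.sin(th)))
th=np.linspace(0,2*np.pi,90)
def ext(q,s,r):
    k=np.array([pt(q,s,r,t) for t in th]);return np.r_[k[:,0].min(),k[:,0].max(),k[:,1].min(),k[:,1].max()]
def res(q):
    e=ext(q,0,.03);o=np.r_[c(255,72),c(552,325)][[0,2,1,3]]
    eu=ext(q,.05,.013)[:2];el=ext(q,.013,.013)[:2]
    return np.r_[e-o,(pt(q,.07,0,0)-c(411,455)),(pt(q,0,.0265,0)-c(404,98)),(eu.mean()-c(407.5,0)[0]),(el.mean()-c(404.5,0)[0]),(q[:3]-[.635,.005,.146])/.004]
if __name__=='__main__':
    s=least_squares(res,[.635,.005,.146,-.106],x_scale=[.01,.01,.01,.1]);q=s.x;print(q,np.round(s.fun,1));np.save('q.npy',q)
    t=np.radians(np.arange(-10,41,5))
    for sl in(.017,.013,.054,.050):
        print(sl,[((pt(q,sl,.013,a)-[186,129])*4).round().astype(int).tolist() for a in t])
    print(((pt(q,.0,.03,0)-[186,129])*4),fr(q[3])[0])
E
python3 fit.py
```

```text
[ 0.63812144  0.00524186  0.14757557 -0.11388191] [-0.7  0.6  1.   1.3 -0.1 -0.8  0.1 -1.3  0.1 -0.   0.8  0.1  0.4]
0.017 [[393, 203], [399, 202], [405, 202], [411, 202], [418, 203], [424, 204], [429, 206], [435, 207], [440, 210], [446, 213], [450, 216]]
0.013 [[393, 191], [399, 191], [405, 190], [411, 191], [417, 191], [423, 192], [429, 194], [434, 196], [440, 198], [445, 201], [449, 204]]
0.054 [[395, 326], [402, 325], [409, 325], [416, 325], [423, 326], [430, 327], [437, 329], [443, 331], [449, 333], [455, 336], [460, 339]]
0.05 [[395, 311], [402, 310], [409, 310], [416, 310], [423, 311], [429, 312], [436, 314], [442, 316], [448, 318], [454, 321], [459, 325]]
[404.4461976   75.86601014] [-0.41988074  0.04802461  0.90630779]
```

```bash
python3 - <<'E'
from h import *
plan([.436,.157,.14],frame([0,0,-1],[-.6,.8,0]))
E
```

```text
[0.3, 0.223, -0.1, 0.202, 0.471, 0.487]
[0.362, 0.13, -0.036, 0.202, 0.471, 0.487]
[0.382, 0.035, 0.048, 0.202, 0.471, 0.487]
```

```bash

python3 -m handwheel '[[0.3,0.223,-0.13,0.202,0.471,0.487],[0.3,0.223,-0.13,0.202,0.471,0.487],[0.3,0.223,-0.13,0.202,0.471,0.487]]' >/dev/null
python3 -m handwheel '[[0.362,0.13,-0.036,0.202,0.471,0.487],[0.362,0.13,-0.036,0.202,0.471,0.487],[0.362,0.13,-0.036,0.202,0.471,0.487]]'
python3 -m handwheel '[[0.382,0.035,0.075,0.202,0.471,0.487],[0.382,0.035,0.075,0.202,0.471,0.487],[0.382,0.035,0.075,0.202,0.471,0.487],[0.382,0.035,0.075,0.202,0.471,0.487],[0.382,0.035,0.075,0.202,0.471,0.487]]' 
python3 - <<'E'
from h import *
print(robot.get_obs()['joint_positions'])
P=cam('wrist');im=viewer.snapshot('wrist');np.save('P2.npy',P);cv2.imwrite('pics/w2.png',im[:,:,::-1])
u,v=proj(P,[.436,.157,.03]).astype(int);u0,v0=max(u-100,0),max(v-75,0);print(u,v,u0,v0)
cv2.imwrite('pics/w2c.png',cv2.resize(im[v0:v0+150,u0:u0+200,::-1],None,fx=4,fy=4,interpolation=cv2.INTER_CUBIC))
E
```

```text
time: 2.82
tool_pos: [0.4771, 0.1088, 0.1683]
ee_rot: [3.065, 0.278, 2.491]
wrist_force: [0.8, 0.5, 0.3]
width: 0.0937
finger_force: 0.0
time: 3.23
tool_pos: [0.4328, 0.1525, 0.1355]
ee_rot: [3.129, 0.03, 2.244]
wrist_force: [-0.4, -0.3, -0.4]
width: 0.0944
finger_force: 0.0
[ 0.23197243 -0.10978028  1.70519613 -0.02188116  1.52245695 -0.44063308]
283 194 183 119
```

View pics/w2c.png

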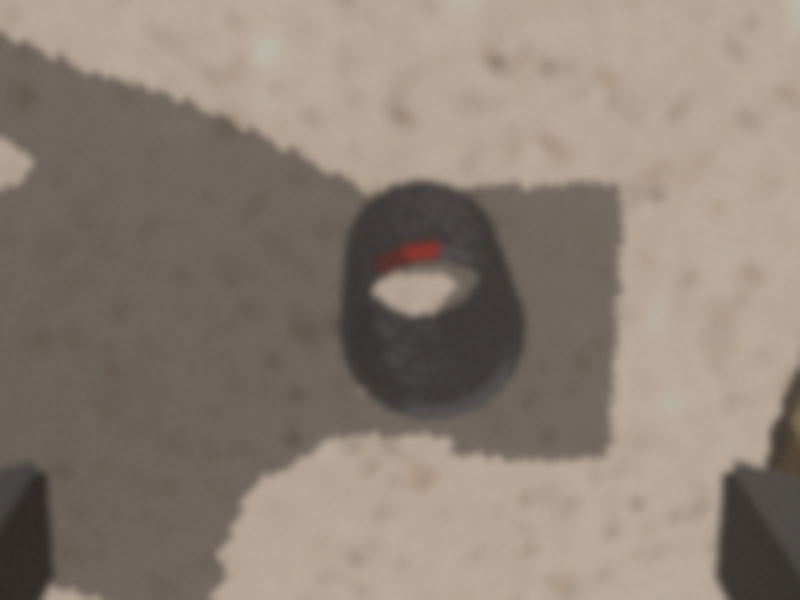

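Spring crop (offset 183,119, ×4): top-coil circle x 344–524, y≈240–416, centre (434,328); red mark centre (412,254), i.e. ~16° left of tool +x; bottom end's far edge at (422,181).

```bash
python3 - <<'E'
from h import *
P=np.load('P2.npy');c=lambda u,v:np.array([183+u/4,119+v/4])
ctr=onplane(P,c(434,328),.059);red=onplane(P,c(412,254),.059)
L,Rr,T,B=[onplane(P,c(*p),.058) for p in((344,325),(524,325),(434,240),(434,416))]
print(ctr,red,np.linalg.norm(L-Rr),np.linalg.norm(T-B))
d=red-ctr;a=np.arctan2(d[1],d[0]);print('mark angle',np.degrees(a),np.linalg.norm(d))
f=onplane(P,c(422,181),.002);dd=(f-ctr);print('foot far edge to ctr',np.linalg.norm(dd), 'lateral ctr from foot edge',f)
R=frame([0,0,-1],[np.cos(a),np.sin(a),0]);plan([*ctr,.023],R)
print(onplane(cam('side'),(279.5,315.7),0))
E
```

```text
[0.43822482 0.16306043] [0.42565671 0.17187924] 0.03478806877302595 0.03576078304758825
mark angle 144.94335621946445 0.015353465379725737
foot far edge to ctr 0.016871111120828727 lateral ctr from foot edge [0.42750527 0.17608831]
[0.04, 0.047, 0.564, 0.016, 0.06, -0.544]
[0.43527086 0.17296085]
```

```bash

python3 -m handwheel '[[0.04,0.047,0.15,0.016,0.06,-0.544],[0.04,0.047,0.15,0.016,0.06,-0.544],[0.04,0.047,0.15,0.016,0.06,-0.544],[0.04,0.047,0.15,0.016,0.06,-0.544],[0.04,0.047,0.3,0.016,0.06,-0.544],[0.04,0.047,0.45,0.016,0.06,-0.544],[0.04,0.047,0.564,0.016,0.06,-0.544],[0.04,0.047,0.564,0.016,0.06,-0.544],[0.04,0.047,0.564,0.016,0.06,-0.544]]' -0.32
python3 - <<'E'
from h import *
a=np.radians(145);plan([.4382,.1631,.023],frame([0,0,-1],[np.cos(a),np.sin(a),0]),1)
E
```

```text
time: 4.03
tool_pos: [0.4364, 0.1636, 0.0224]
ee_rot: [-3.14, -0.003, 2.529]
wrist_force: [0.2, 0.9, 0.7]
width: 0.0623
finger_force: 0.0
[-0.009, 0.003, -0.003, -0.002, -0.005, -0.003]
```

```bash

python3 -m handwheel '[[-0.009,0.003,0,0,0,0],[-0.009,0.003,0,0,0,0],[-0.009,0.003,0,0,0,0]]'
python3 -m handwheel '[[0,0,0,0,0,0],[0,0,0,0,0,0],[0,0,0,0,0,0],[0,0,0,0,0,0],[0,0,0,0,0,0],[0,0,0,0,0,0]]' 1
python3 - <<'E'
from h import *
P=cam('wrist');o=robot.get_obs();im=viewer.snapshot('wrist');np.save('P3.npy',P);print(o['tool_pos'],o['ee_rot'],o['finger_force'],o['width'])
u,v=proj(P,[.4382,.1631,.06]).astype(int);u0,v0=max(u-80,0),min(max(v-60,0),300);print(u,v,u0,v0)
cv2.imwrite('pics/w3c.png',cv2.resize(im[v0:v0+120,u0:u0+160,::-1],None,fx=5,fy=5,interpolation=cv2.INTER_CUBIC))
E
```

```text
time: 4.28
tool_pos: [0.4407, 0.1637, 0.0248]
ee_rot: [3.139, 0.001, 2.53]
wrist_force: [-0.3, -0.2, 0.3]
width: 0.0624
finger_force: 0.0
time: 4.78
tool_pos: [0.439, 0.1632, 0.0226]
ee_rot: [-3.141, -0.002, 2.53]
wrist_force: [-0.7, -0.2, 1.3]
width: 0.0354
finger_force: 30.0
[0.43898564 0.16323515 0.02263244] [-3.14117911e+00 -2.39393108e-03  2.52984724e+00] 30.000470839440823 0.035408320359419924
276 283 196 223
```

View pics/w3c.png

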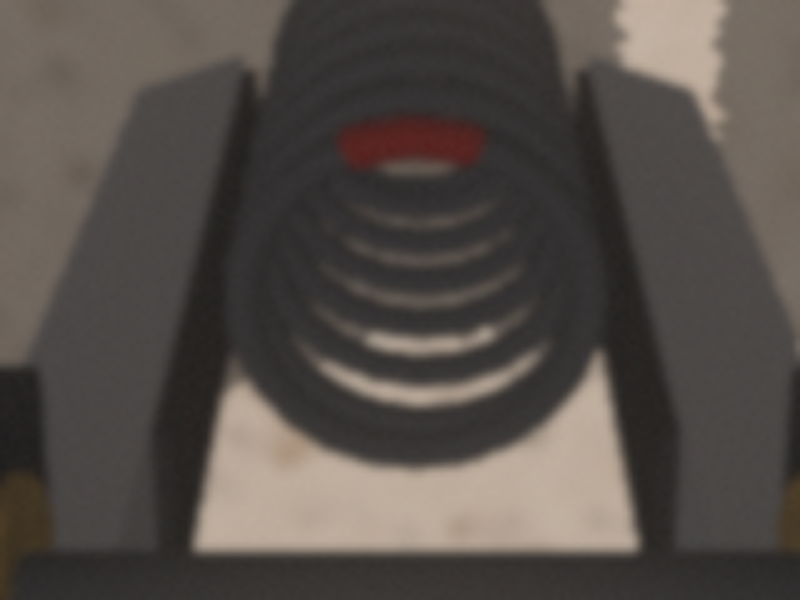

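Gripped with the red mark (415,145) straight above the coil centre (416,278), so tool x lines up with the bent end. Now compute the spring axis in the tool frame and the path to the rod.

```bash
cat >> fit.py <<'E'
q=np.load('q.npy');A,X,Y=fr(q[3])
def pose(s,deg,F,dx=0,dy=0):  # foot centre at height s on rod, bent end deg cw
    t=np.radians(deg);R=frame(-A,-X*np.cos(t)+Y*np.sin(t));return q[:3]+s*A+dx*X+dy*Y-R.apply(F),R
def where(F):
    o=robot.get_obs();R=Ro.from_euler('xyz',o['ee_rot']);d=o['tool_pos']+R.apply(F)-q[:3];x=R.apply([1,0,0])
    print('t %.2f s=%.1f x=%.1f y=%.1f mm deg=%.1f tilt=%.1f'%(o['time'],d@A*1e3,d@X*1e3,d@Y*1e3,np.degrees(np.arctan2(x@Y,-x@X)),np.degrees(np.arccos(-R.apply([0,0,1])@A))),'axial F %.1f'%(o['wrist_force']@A),np.round(o['wrist_force'],1),np.round(o['wrist_torque'],2),round(o['width'],4))
E
python3 - <<'E'
from fit import *
P=np.load('P3.npy');c=lambda u,v:np.array([196+u/5,223+v/5])
t=np.array([.43898564,.16323515,.02263244]);R=Ro.from_euler('xyz',[-3.14117911,-2.39393108e-03,2.52984724])
for a,b in(((228,280),(605,280)),((416,98),(416,466))):
    a,b=[np.r_[onplane(P,c(*k),.059),.059] for k in(a,b)];print(np.linalg.norm(a-b),R.inv().apply((a+b)/2-t))
p,Rt=pose(.085,21,[0,0,.0226]);print(p);plan(p+[-.03,0,.05],Rt)
E
```

```text
0.03468961424482518 [ 0.0023874   0.00054778 -0.03636218]
0.03771001043670815 [ 0.00157169  0.00050389 -0.03636411]
[0.59294228 0.01040931 0.24509429]
[-0.471, -0.135, -0.682, -0.175, -0.381, -0.124]
[-0.591, -0.111, -0.587, -0.175, -0.381, -0.124]
```

```bash

python3 -m handwheel '[[0,0,-0.2,0,0,0],[0,0,-0.4,0,0,0],[-0.2,-0.05,-0.7,-0.07,-0.15,-0.05],[-0.4,-0.11,-0.9,-0.13,-0.28,-0.09],[-0.471,-0.135,-0.95,-0.175,-0.381,-0.124],[-0.471,-0.135,-0.95,-0.175,-0.381,-0.124],[-0.471,-0.135,-0.95,-0.175,-0.381,-0.124]]'
python3 - <<'E'
from fit import *
F=[.0018,.0005,.0226];where(F);p,R=pose(.095,21,F);plan(p,R,1)
E
```

```text
time: 5.42
tool_pos: [0.504, 0.085, 0.2176]
ee_rot: [3.05, 0.208, 2.582]
wrist_force: [1.6, 0.2, -1.0]
width: 0.0354
finger_force: 30.0
t 5.42 s=101.8 x=-105.5 y=65.1 mm deg=25.4 tilt=12.0 axial F -1.5 [ 1.6  0.2 -1. ] [ 0.05 -0.02 -0.06] 0.0354
[-0.591, -0.085, -0.074, -0.167, -0.364, -0.129]
```

```bash

python3 -m handwheel '[[-0.591,-0.085,-0.074,-0.167,-0.364,-0.129],[-0.591,-0.085,-0.074,-0.167,-0.364,-0.129],[-0.591,-0.085,-0.074,-0.167,-0.364,-0.129],[-0.591,-0.085,-0.074,-0.167,-0.364,-0.129],[-0.591,-0.085,-0.074,-0.167,-0.364,-0.129],[-0.591,-0.085,-0.074,-0.167,-0.364,-0.129]]'
python3 - <<'E'
from fit import *
F=[.0018,.0005,.0226];where(F);p,R=pose(.080,21,F);plan(p,R,1)
P=cam('wrist');im=viewer.snapshot('wrist')
np.save('P4.npy',P);u,v=proj(P,q[:3]+.06*A).astype(int);u0,v0=max(u-80,0),min(max(v-60,0),300);print(u,v,u0,v0)
for s in(.0,.07):print(s,(proj(P,q[:3]+s*A)-[u0,v0])*5)
cv2.imwrite('pics/w4c.png',cv2.resize(im[v0:v0+120,u0:u0+160,::-1],None,fx=5,fy=5,interpolation=cv2.INTER_CUBIC))
E
```

```text
time: 5.92
tool_pos: [0.5867, 0.0125, 0.2467]
ee_rot: [2.982, 0.393, 2.632]
wrist_force: [0.3, -0.1, -0.8]
width: 0.0355
finger_force: 30.0
t 5.92 s=89.2 x=-7.0 y=2.5 mm deg=20.8 tilt=0.8 axial F -0.9 [ 0.3 -0.1 -0.8] [ 0.06  0.1  -0.01] 0.0355
[-0.036, 0.0, 0.045, -0.008, -0.025, 0.005]
279 228 199 168
0.0 [403.16827982 184.50310176]
0.07 [401.9480727  325.73882101]
```

View pics/w4c.png

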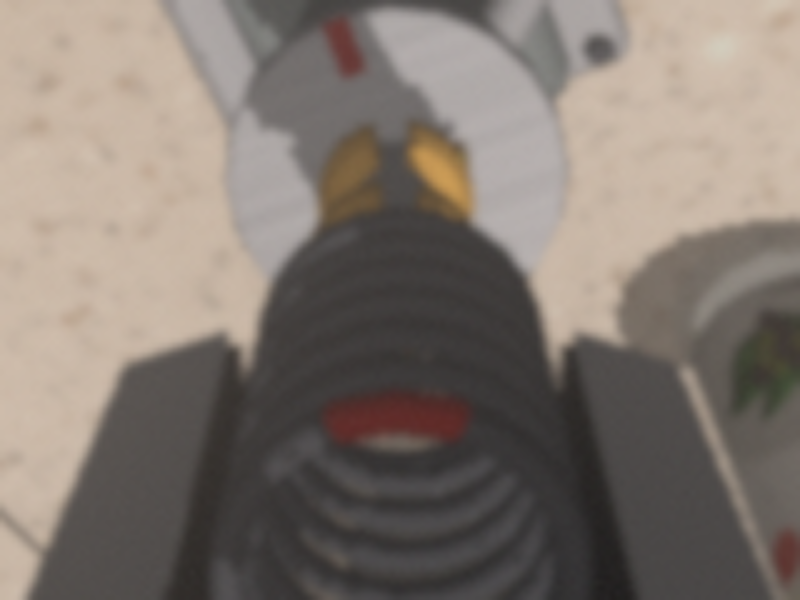

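Lower/upper collar slots show centred at about (393,130), collar 320–472, seat 228–567; slots line up with the red paint mark (397,418). The model is ~5 crop px off sideways; refine it.

```bash
python3 - <<'E'
import fit;from fit import *
fit.P=np.load('P4.npy');c2=lambda k:(k-[199,168])*5
k=np.array([c2(pt(q,0,.03,t)) for t in np.linspace(0,6.283,120)]);print('seat pred x',k[:,0].min(),k[:,0].max(),'top',k[:,1].min(),'mark',c2(pt(q,0,.0265,0)))
for d in (10,15,20,25,30):print(d,c2(pt(q,.017,.013,np.radians(d))).round(),c2(pt(q,.013,.013,np.radians(d))).round(),c2(pt(q,.054,.013,np.radians(d))).round())
E
```

```text
seat pred x 232.69288343085194 573.8358647458497 top 16.212469933135196 mark [348.46097824  46.17732151]
10 [388. 138.] [388. 132.] [385. 203.]
15 [395. 137.] [395. 131.] [393. 202.]
20 [402. 137.] [402. 131.] [401. 201.]
25 [409. 137.] [409. 131.] [409. 202.]
30 [416. 138.] [415. 132.] [417. 202.]
```

```bash
python3 - <<'E'
from fit import *
t=np.radians(21);R=frame(-A,-X*np.cos(t)+Y*np.sin(t));q[:3]+=R.apply([.0003,-.0006,0]);np.save('q.npy',q)
F=[.0018,.0005,.0226];where(F);p,R=pose(.085,20,F);plan(p,R,1)
E
```

```text
t 5.97 s=89.5 x=-6.4 y=3.3 mm deg=20.8 tilt=0.7 axial F -0.3 [-0.2  0.6 -0.4] [0.1  0.13 0.04] 0.0352
[-0.034, -0.004, 0.022, -0.006, -0.024, -0.027]
```

```bash

python3 -m handwheel '[[-0.034,-0.004,0.022,-0.006,-0.024,-0.027],[-0.034,-0.004,0.022,-0.006,-0.024,-0.027],[-0.034,-0.004,0.022,-0.006,-0.024,-0.027],[-0.034,-0.004,0.022,-0.006,-0.024,-0.027]]' >/dev/null
python3 - <<'E'
from fit import *
F=[.0018,.0005,.0226];where(F);p,R=pose(.070,20,F);plan(p,R,1)
E
```

```text
t 6.30 s=86.0 x=1.3 y=-0.5 mm deg=20.0 tilt=0.2 axial F -0.5 [ 0.6  0.7 -0.3] [ 0.01  0.08 -0.  ] 0.0353
[0.007, -0.0, 0.08, 0.0, 0.005, 0.0]
```

```bash

python3 -m handwheel '[[0.005,0,0.03,0,0.003,0],[0.005,0,0.06,0,0.003,0],[0.005,0,0.09,0,0.003,0],[0.005,0,0.11,0,0.003,0],[0.005,0,0.13,0,0.003,0],[0.005,0,0.13,0,0.003,0]]' >/dev/null
python3 - <<'E'
from fit import *
F=[.0018,.0005,.0226];
where(F);p,R=pose(.055,20,F);plan(p,R,1)
for i in range(6):
    viewer.snapshot('side');where(F)
E
```

```text
t 6.80 s=58.1 x=-1.5 y=-0.3 mm deg=20.0 tilt=0.2 axial F -2.0 [-2.4  1.5 -3.4] [0.36 0.76 0.13] 0.0352
[-0.006, 0.004, 0.015, -0.002, -0.006, -0.001]
t 6.85 s=58.3 x=-1.4 y=-0.4 mm deg=20.0 tilt=0.2 axial F -2.1 [-2.6  0.1 -3.5] [0.39 0.87 0.13] 0.0356
t 6.90 s=58.5 x=-1.4 y=-0.4 mm deg=20.0 tilt=0.2 axial F -3.1 [-2.8  2.2 -4.8] [0.46 0.94 0.12] 0.0355
t 6.95 s=58.7 x=-1.3 y=-0.4 mm deg=20.0 tilt=0.2 axial F -3.9 [-2.5  2.8 -5.7] [0.44 1.02 0.08] 0.035
t 7.00 s=58.9 x=-1.2 y=-0.4 mm deg=20.0 tilt=0.2 axial F -3.9 [-1.4  1.8 -5.1] [0.47 1.09 0.13] 0.0355
t 7.05 s=59.0 x=-1.2 y=-0.5 mm deg=20.0 tilt=0.1 axial F -4.0 [-3.6  3.2 -6.3] [0.47 1.19 0.12] 0.0354
t 7.10 s=59.1 x=-1.1 y=-0.4 mm deg=20.0 tilt=0.1 axial F -4.0 [-3.4  2.2 -6.1] [0.49 1.24 0.08] 0.0353
```

The rod pushes on the bent end outward (force along tool +x), so the spring sits too far back; shift it along tool +x.

```bash

python3 -m handwheel '[[0.008,0,0,0,0,0],[0.012,0,0,0,0,0],[0.012,0,0,0,0,0],[0.012,0,0,0,0,0]]' >/dev/null
python3 -c "
from fit import *
where([.0018,.0005,.0226])"
python3 -m handwheel '[[0.008,0,0,0,0,0],[0.008,0,0,0,0,0],[0.008,0,0,0,0,0],[0.008,0,0,0,0,0]]' >/dev/null
python3 -c "
from fit import *
where([.0018,.0005,.0226])"
```

```text
t 7.43 s=60.8 x=-0.9 y=0.1 mm deg=20.0 tilt=0.2 axial F -1.6 [-3.3  1.5 -3.4] [0.26 0.83 0.03] 0.0352
t 7.77 s=61.2 x=-1.3 y=0.6 mm deg=20.0 tilt=0.3 axial F -1.3 [-0.2  0.  -1.5] [0.07 0.17 0.02] 0.0354
```

```bash

python3 -m handwheel '[[0.012,0,0.0,0,0,0],[0.012,0,0,0,0,0],[0.012,0,0,0,0,0],[0.012,0,0,0,0,0]]' >/dev/null
python3 - <<'E'
from fit import *
F=[.0018,.0005,.0226];where(F)
q[:3]+=X*-.0033+Y*.0011;np.save('q.npy',q)
where(F);p,R=pose(.056,20,F);plan(p,R,1)
E
```

```text
t 8.10 s=60.3 x=-4.9 y=1.6 mm deg=20.0 tilt=0.1 axial F 0.8 [-0.8  0.2  0.5] [ 0.06  0.12 -0.03] 0.035
t 8.10 s=60.3 x=-1.6 y=0.5 mm deg=20.0 tilt=0.1 axial F 0.8 [-0.8  0.2  0.5] [ 0.06  0.12 -0.03] 0.035
[-0.008, 0.001, 0.022, 0.0, 0.005, -0.001]
```

```bash

python3 -m handwheel '[[-0.005,0,0.01,0,0,0],[-0.005,0,0.02,0,0,0],[-0.005,0,0.025,0,0,0],[-0.005,0,0.03,0,0,0],[-0.005,0,0.03,0,0,0],[-0.005,0,0.03,0,0,0]]' >/dev/null
python3 -c "
from fit import *
where([.0018,.0005,.0226])"
python3 -m handwheel '[[0,0,0.005,0,0,0],[0,0,0.01,0,0,0],[0,0,0.015,0,0,0],[0,0,0.02,0,0,0],[0,0,0.02,0,0,0]]' >/dev/null
python3 -c "
from fit import *
where([.0018,.0005,.0226])"
```

```text
t 8.60 s=54.0 x=-1.1 y=0.1 mm deg=20.0 tilt=0.1 axial F -1.1 [ 0.1  0.  -1.2] [ 0.08  0.1  -0.03] 0.0354
t 9.02 s=49.9 x=-1.1 y=0.2 mm deg=20.0 tilt=0.1 axial F -0.3 [-0.2  0.8 -0.4] [0.09 0.07 0.01] 0.0351
```

```bash

python3 -m handwheel '[[0,0,0.006,0,0,0],[0,0,0.012,0,0,0],[0,0,0.018,0,0,0],[0,0,0.025,0,0,0],[0,0,0.025,0,0,0]]' >/dev/null
python3 -c "
from fit import *
where([.0018,.0005,.0226])"
python3 -m handwheel '[[0,0,0.006,0,0,0],[0,0,0.012,0,0,0],[0,0,0.018,0,0,0],[0,0,0.025,0,0,0],[0,0,0.025,0,0,0]]' >/dev/null
python3 -c "
from fit import *
where([.0018,.0005,.0226])"
```

```text
t 9.43 s=44.7 x=-1.3 y=0.1 mm deg=20.0 tilt=0.1 axial F -1.1 [-0.3  0.2 -1.4] [ 0.03  0.12 -0.01] 0.0353
t 9.85 s=39.8 x=-1.2 y=0.1 mm deg=20.0 tilt=0.1 axial F -1.1 [ 1.2  0.5 -0.7] [0.02 0.12 0.02] 0.035
```

```bash

python3 -m handwheel '[[0,0,0.015,0,0,-0.05],[0,0,0.03,0,0,-0.1],[0,0,0.045,0,0,-0.1],[0,0,0.06,0,0,-0.1],[0,0,0.075,0,0,-0.1],[0,0,0.09,0,0,-0.1],[0,0,0.09,0,0,-0.1]]' >/dev/null
python3 -c "
from fit import *
where([.0018,.0005,.0226])"
python3 -m handwheel '[[0,0,0.006,0,0,0],[0,0,0.012,0,0,0],[0,0,0.018,0,0,0],[0,0,0.025,0,0,0],[0,0,0.03,0,0,0],[0,0,0.03,0,0,0]]' >/dev/null
python3 -c "
from fit import *
where([.0018,.0005,.0226])"
```

```text
t 10.43 s=21.2 x=-1.7 y=-0.0 mm deg=17.0 tilt=0.0 axial F -0.2 [-0.3 -0.  -0.3] [ 0.09  0.15 -0.04] 0.0355
t 10.93 s=15.9 x=-1.1 y=0.0 mm deg=17.0 tilt=0.1 axial F -1.1 [ 0.3  0.8 -1.1] [0.03 0.08 0.01] 0.0354
```

```bash

python3 -m handwheel '[[0,0,0.005,0,0,0],[0,0,0.01,0,0,0],[0,0,0.015,0,0,0],[0,0,0.015,0,0,0],[0,0,0.015,0,0,0]]' >/dev/null
python3 -c "
from fit import *
where([.0018,.0005,.0226])"
python3 -m handwheel '[[0,0,0.005,0,0,0],[0,0,0.01,0,0,0],[0,0,0.015,0,0,0],[0,0,0.02,0,0,0],[0,0,0.02,0,0,0]]' >/dev/null
python3 -c "
from fit import *
where([.0018,.0005,.0226])"
```

```text
t 11.35 s=13.0 x=-1.0 y=0.0 mm deg=17.0 tilt=0.1 axial F -1.2 [-0.4 -0.4 -1.4] [0.08 0.15 0.03] 0.0351
t 11.77 s=8.8 x=-1.2 y=-0.0 mm deg=17.0 tilt=0.1 axial F -0.7 [-0.1 -0.9 -0.8] [ 0.08  0.17 -0.05] 0.0352
```

```bash

python3 -m handwheel '[[0,0,0.006,0,0,0],[0,0,0.012,0,0,0],[0,0,0.018,0,0,0],[0,0,0.025,0,0,0],[0,0,0.03,0,0,0],[0,0,0.03,0,0,0]]' >/dev/null
python3 -c "
from fit import *
where([.0018,.0005,.0226])"
python3 -m handwheel '[[0,0,0.005,0,0,0],[0,0,0.01,0,0,0],[0,0,0.01,0,0,0],[0,0,0.01,0,0,0]]' >/dev/null
python3 -c "
from fit import *
where([.0018,.0005,.0226])"
```

```text
t 12.27 s=4.0 x=-0.7 y=-0.0 mm deg=17.0 tilt=0.1 axial F 5.2 [-4.7  0.   3.5] [ 0.03  0.57 -0.  ] 0.0352
t 12.60 s=3.9 x=-0.5 y=-0.0 mm deg=17.0 tilt=0.1 axial F 15.2 [-12.3   0.6  11.1] [ 0.07  1.36 -0.04] 0.0354
```

```bash

python3 -m handwheel '[[0.004,0,-0.008,0,0,0],[0.004,0,-0.008,0,0,0],[0.004,0,-0.008,0,0,0],[0.004,0,-0.008,0,0,0]]' >/dev/null
python3 - <<'E'
from fit import *
F=[.0018,.0005,.0226];where(F)
P=cam('wrist');im=viewer.snapshot('wrist')
u,v=proj(P,q[:3]+.065*A).astype(int);u0,v0=max(u-100,0),min(max(v-85,0),270);print(u,v,u0,v0)
cv2.imwrite('pics/w5c.png',cv2.resize(im[v0:v0+150,u0:u0+200,::-1],None,fx=4,fy=4,interpolation=cv2.INTER_CUBIC))
for s in (.06,.07):print(s,(proj(P,q[:3]+(s+.004)*A)-[u0,v0])*4)
E
```

```text
t 12.93 s=4.0 x=-0.8 y=0.2 mm deg=17.0 tilt=0.2 axial F 7.7 [-5.6  0.2  5.9] [ 0.04  0.58 -0.03] 0.0353
279 283 179 198
0.06 [400.22758487 339.48145005]
0.07 [400.24187151 386.69004498]
```

View pics/w5c.png

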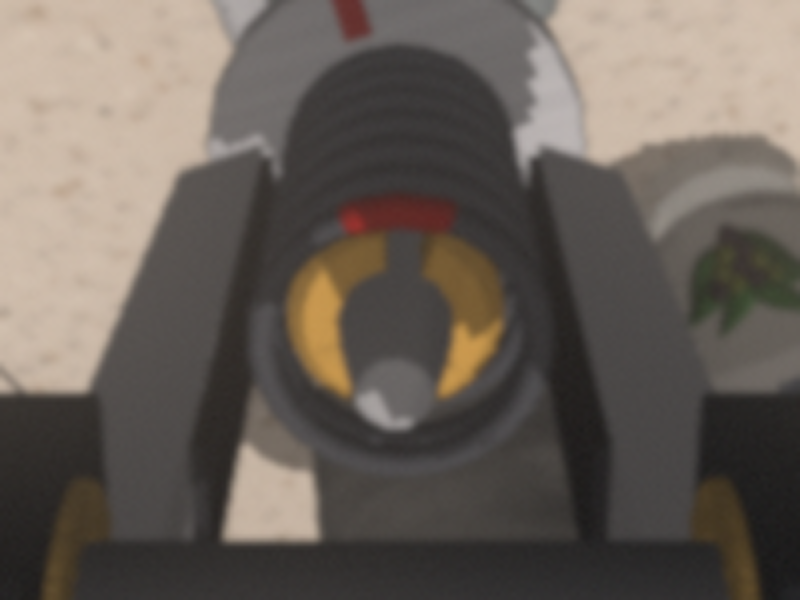

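Spring is over the rod with its foot on the seat (front edge of foot (400,48), tip (395,390) inside the top coil, upper-collar slot (405,250) under the red mark). Now turn clockwise with light pressure.

```bash

cat >> fit.py <<'E'
def tq():
    o=robot.get_obs();print('  axis torque %.3f'%(o['wrist_torque']@A))
E
python3 - <<'E'
from fit import *
F=[.0018,.0005,.0226]
for d in (40,):
    p,R=pose(.0035,d,F,-.0009,.0002);plan(p,R,1)
tq();print(robot.get_obs()['joint_positions'])
E
```

```text
[0.002, -0.003, 0.003, 0.002, 0.006, 0.766]
  axis torque -0.017
[-0.06886244 -0.05335269  1.64938715 -0.02227822  1.1063203  -1.22303204]
```

```bash

python3 -m handwheel '[[0,0,0,0,0,0.1],[0.001,-0.001,0,0,0,0.2],[0.001,-0.001,0,0,0,0.3],[0.001,-0.002,0,0,0,0.4],[0.001,-0.002,0,0,0,0.5],[0.002,-0.003,0,0,0,0.6],[0.002,-0.003,0,0,0,0.7],[0.002,-0.003,0,0,0,0.766],[0.002,-0.003,0,0,0,0.766]]' >/dev/null
python3 - <<'E'
from fit import *
F=[.0018,.0005,.0226];where(F);tq()
p,R=pose(.0035,60,F,-.0009,.0002);plan(p,R,1)
E
```

```text
t 13.73 s=4.0 x=-0.7 y=-0.5 mm deg=40.1 tilt=0.2 axial F 7.5 [-4.8 -2.8  6.2] [-0.3   0.57 -0.17] 0.035
  axis torque -0.002
[0.004, -0.001, 0.002, 0.002, 0.008, 0.665]
```

```bash

python3 -m handwheel '[[0,-0.001,0,0,0,0.1],[0.001,-0.001,0,0,0,0.2],[0.001,-0.001,0,0,0,0.3],[0.002,-0.002,0,0,0,0.4],[0.002,-0.002,0,0,0,0.5],[0.002,-0.003,0,0,0,0.6],[0.003,-0.003,0,0,0,0.665],[0.003,-0.003,0,0,0,0.665]]' >/dev/null
python3 - <<'E'
from fit import *
F=[.0018,.0005,.0226];where(F);tq()
E
python3 -m handwheel '[[0,0,0,0,0,0.05],[0,0,0,0,0,0.1],[0,0,0,0,0,0.15],[0,0,0,0,0,0.15]]' >/dev/null
python3 - <<'E'
from fit import *
F=[.0018,.0005,.0226];where(F);tq()
E
```

```text
t 14.40 s=4.0 x=-1.0 y=-0.1 mm deg=60.0 tilt=0.2 axial F 7.3 [-5.7 -1.6  5.5] [-0.26  0.68 -0.09] 0.0351
  axis torque 0.059
t 14.73 s=4.0 x=-0.9 y=0.1 mm deg=64.5 tilt=0.2 axial F 8.7 [-5.7 -1.1  7. ] [-0.2   0.65 -0.07] 0.0355
  axis torque 0.056
```

Turning freely under the collar; continue in small steps watching the axis torque.

```bash

for i in 1 2; do :; done
python3 -m handwheel '[[0,0,0,0,0,0.04],[0,0,0,0,0,0.08],[0,0,0,0,0,0.1],[0,0,0,0,0,0.1]]' >/dev/null
python3 -c "
from fit import *
where([.0018,.0005,.0226]);tq()"
python3 -m handwheel '[[0,0,0,0,0,0.04],[0,0,0,0,0,0.08],[0,0,0,0,0,0.1],[0,0,0,0,0,0.1]]' >/dev/null
python3 -c "
from fit import *
where([.0018,.0005,.0226]);tq()"
```

```text
t 15.07 s=4.0 x=-0.9 y=0.2 mm deg=67.5 tilt=0.2 axial F 8.5 [-6.2  0.2  6.5] [-0.2   0.72  0.02] 0.0351
  axis torque 0.136
t 15.40 s=4.0 x=-0.8 y=0.4 mm deg=70.5 tilt=0.2 axial F 8.4 [-5.5  0.3  6.8] [-0.1   0.67 -0.03] 0.0349
  axis torque 0.048
```

```bash

python3 -m handwheel '[[0,0,0,0,0,0.04],[0,0,0,0,0,0.08],[0,0,0,0,0,0.1],[0,0,0,0,0,0.1]]' >/dev/null
python3 -c "
from fit import *
where([.0018,.0005,.0226]);tq()"
python3 -m handwheel '[[0,0,0,0,0,0.04],[0,0,0,0,0,0.08],[0,0,0,0,0,0.1],[0,0,0,0,0,0.1]]' >/dev/null
python3 - <<'E'
from fit import *
where([.0018,.0005,.0226]);tq()
P=cam('wrist');im=viewer.snapshot('wrist')
u,v=proj(P,q[:3]+.065*A).astype(int);u0,v0=max(u-100,0),min(max(v-85,0),270);print(u0,v0)
cv2.imwrite('pics/w6c.png',cv2.resize(im[v0:v0+150,u0:u0+200,::-1],None,fx=4,fy=4,interpolation=cv2.INTER_CUBIC))
E
```

```text
t 15.73 s=4.0 x=-0.6 y=0.4 mm deg=73.5 tilt=0.2 axial F 8.2 [-5.6  1.   6.5] [-0.04  0.68  0.01] 0.035
  axis torque 0.059
t 16.07 s=4.0 x=-0.5 y=0.5 mm deg=76.5 tilt=0.2 axial F 9.1 [-5.8  0.8  7.3] [-0.03  0.7  -0.05] 0.0354
  axis torque 0.004
181 198
```

```bash
python3 - <<'E'
import cv2,numpy as np
for f,k,o in(('w3c',5,(196,223)),('w4c',5,(199,168)),('w5c',4,(179,198)),('w6c',4,(181,198))):
    im=cv2.imread(f'pics/{f}.png').astype(int);m=((im[:,:,2]>1.8*im[:,:,1])&(im[:,:,2]>70)&(im[:,:,0]<im[:,:,2]*.6)).astype(np.uint8)
    n,l,s,c=cv2.connectedComponentsWithStats(m)
    for i in range(1,n):
        if s[i,4]>400:print(f,c[i]/k+o,s[i]/k)
E
```

```text
w3c [278.03768602 251.38218403] [ 68.2  24.   28.2   9.4 954.2]
w4c [278.59450437 251.54252696] [ 66.   79.6  27.    8.4 778.8]
w5c [266.90965347 201.90429043] [ 84.5    0.     6.75   8.75 151.5 ]
w5c [278.01113659 251.74246643] [ 85.    49.25  28.25   9.25 763.25]
w6c [243.48398109 227.73503151] [ 55.75  26.5   13.75   6.75 238.  ]
w6c [278.1490027  251.57800879] [ 83.5   49.25  27.75   8.75 739.5 ]
```

```bash
python3 - <<'E'
import fit;from fit import *
F=[.0018,.0005,.0226];where(F);tq();fit.P=cam('wrist')
for s in(0,.004):
  print(s,'pred mark',pt(q,s,.0265,0),'obs 243.5 227.7')
  # observed mark on seat plane
  a=least_squares(lambda w:pt(q,s,w[0],w[1])-[243.48,227.73],[.0265,0],x_scale=[.01,.1]).x;print(a[0],np.degrees(a[1]))
E
```

```text
t 16.12 s=4.0 x=-0.5 y=0.5 mm deg=76.4 tilt=0.2 axial F 9.2 [-6.6  0.2  7. ] [-0.12  0.69  0.01] 0.0355
  axis torque 0.090
0 pred mark [239.78533588 222.41741425] obs 243.5 227.7
0.02367806158563507 -7.169409299742014
0.004 pred mark [239.10515181 224.60579963] obs 243.5 227.7
0.02347570718050121 -3.3913562974171794
```

View pics/w6c.png

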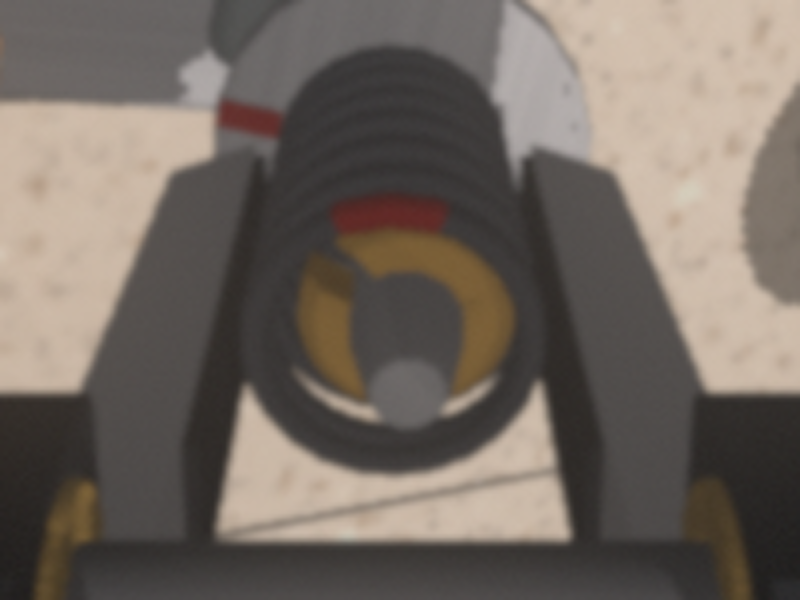

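The rod tip (407,392), upper collar and spring top fit a spring that is fully home, and the red mark hasn't slipped in the grip, so the stop just hasn't been met yet. Continue gently.

```bash

python3 -m handwheel '[[0,0,0,0,0,0.04],[0,0,0,0,0,0.08],[0,0,0,0,0,0.1],[0,0,0,0,0,0.1]]' >/dev/null
python3 -c "
from fit import *
where([.0018,.0005,.0226]);tq()"
python3 -m handwheel '[[0,0,0,0,0,0.04],[0,0,0,0,0,0.08],[0,0,0,0,0,0.1],[0,0,0,0,0,0.1]]' >/dev/null
python3 - <<'E'
import fit;from fit import *
where([.0018,.0005,.0226]);tq()
P=fit.P=cam('wrist');im=viewer.snapshot('wrist').astype(int);cv2.imwrite('pics/w7.png',im[:,:,::-1].astype(np.uint8));np.save('P7.npy',P)
m=((im[:,:,0]>1.8*im[:,:,1])&(im[:,:,0]>70)&(im[:,:,2]<im[:,:,0]*.6)).astype(np.uint8)
n,l,s,c=cv2.connectedComponentsWithStats(m)
for i in range(1,n):
    if s[i,4]>8:print(c[i],s[i])
E
```

```text
t 16.45 s=4.0 x=-0.6 y=0.6 mm deg=79.4 tilt=0.2 axial F 8.5 [-5.8 -0.6  6.7] [0.   0.79 0.04] 0.0349
  axis torque 0.074
t 16.78 s=4.0 x=-0.9 y=0.7 mm deg=82.4 tilt=0.1 axial F 9.4 [-5.6  0.1  7.8] [-0.    0.96  0.14] 0.0351
  axis torque 0.170
[242.9137931  231.18965517] [237 229  13   6  58]
[277.62566845 251.18181818] [264 247  28   9 187]
```

```bash

cat >> fit.py <<'E'
def red():
    im=viewer.snapshot('wrist').astype(int)
    m=((im[:,:,0]>1.8*im[:,:,1])&(im[:,:,0]>70)&(im[:,:,2]<im[:,:,0]*.6)).astype(np.uint8)
    n,l,s,c=cv2.connectedComponentsWithStats(m)
    print('red',[c[i].round(2).tolist() for i in range(1,n) if s[i,4]>8])
E
python3 -m handwheel '[[0,0,0,0,0,0.04],[0,0,0,0,0,0.08],[0,0,0,0,0,0.1],[0,0,0,0,0,0.1]]' >/dev/null
python3 -c "
from fit import *
where([.0018,.0005,.0226]);tq();red()"
python3 -m handwheel '[[0,0,0,0,0,0.04],[0,0,0,0,0,0.08],[0,0,0,0,0,0.1],[0,0,0,0,0,0.1]]' >/dev/null
python3 -c "
from fit import *
where([.0018,.0005,.0226]);tq();red()"
```

```text
t 17.17 s=3.9 x=-1.1 y=0.9 mm deg=85.4 tilt=0.1 axial F 10.8 [-7.1  1.6  8.6] [-0.01  1.11  0.24] 0.0354
  axis torque 0.275
red [[243.24, 232.93], [277.45, 251.13]]
t 17.55 s=4.0 x=-1.3 y=1.1 mm deg=88.4 tilt=0.0 axial F 10.7 [-7.9  2.4  8. ] [0.1  1.22 0.25] 0.0349
  axis torque 0.247
red [[246.8, 234.9], [277.52, 251.14]]
```

```bash

python3 -m handwheel '[[0,0,0,0,0,0.03],[0,0,0,0,0,0.06],[0,0,0,0,0,0.08],[0,0,0,0,0,0.08]]' >/dev/null
python3 - <<'E'
import fit;from fit import *
where([.0018,.0005,.0226]);tq();red()
# true angle from w7 (deg 82.4): fit seat pose offset using seat-edge extremes in w6c-like crop
P=fit.P=np.load('P7.npy');im=cv2.imread('pics/w7.png').astype(int)
k=np.array([pt(q,0.003,.03,t) for t in np.linspace(0,6.283,120)]);print('pred seat x',k[:,0].min(),k[:,0].max(),'y',k[:,1].min(),k[:,1].max(),'mark',pt(q,.003,.0265,0),'ctr',pt(q,.003,0,0))
for r in(200,210,220,228):print(r,im[r,225:340:2].sum(1)//3)
for cc in(270,280,290):print(cc,im[170:225:2,cc].sum(1)//3)
E
```

```text
t 17.93 s=4.0 x=-1.5 y=1.3 mm deg=90.8 tilt=0.0 axial F 10.0 [-8.2  2.5  7.1] [0.15 1.38 0.27] 0.035
  axis torque 0.253
red [[277.52, 251.12], [474.72, 403.0]]
pred seat x 233.515829901133 329.0474157973092 y 187.18056925778868 276.4833577093384 mark [239.30698081 228.37123154] ctr [281.29115879 233.54170318]
200 [101 100 101 100 100  98  79  73  78  82  81  79  75  78 105 138 144 146
 147 147 146 145 144 145 145 144 144 125 109 106 106 107 109 110 110 109
 110 111 108 108 111 135 166 153 126 138 175 179 173 177 177 179 186 186
 185 188 191 193]
210 [ 98  96  97  96  97  91  73  74  76  89 103 103 102 103 106 105 103 104
 106 104 102  99  89  78  73  70  65  67  68  72  76  89  99 104 108 109
 110 107 106 108 111 151 168 169 170 169 169 168 152 149 178 174 165 180
 182 183 181 183]
220 [ 99  98 105 136 158 161 130 101 102 104 103 101 102 104 103  85  61  56
  54  55  59  57  57  55  55  53  55  54  55  54  56  57  58  61  62  60
  59  62  78 100 111 149 166 168 166 167 168 169 171 171 170 170 182 185
 186 185 185 185]
228 [100 102 140 158 150 103  71  70  74  77  81  84  89  76  56  54  52  54
  58  57  53  52  54  55  56  58  59  57  58  58  58  57  56  55  56  59
  61  60  59  59  76 142 167 165 165 165 168 170 170 170 169 168 169 183
 185 187 184 183]
270 [136 118  92  71  68  66  67  66  63  66  85 136 162 162 161 144 106 104
 103 102  82  59  59  54  58  55  54  58]
280 [156 161 161 149  94  70  69  64  64  78 123 164 165 162 129 113 108 107
 108  99  68  60  56  58  59  54  60  57]
290 [ 79  78  80  83  77  75  75  73  70  81 118 162 168 156 118 108 109 108
 109 108 102  72  61  58  61  60  58  60]
```

```bash

python3 -m handwheel '[[0,0,0,0,0,-0.04],[0,0,0,0,0,-0.08],[0,0,0,0,0,-0.1],[0,0,0,0,0,-0.1]]' >/dev/null
python3 -c "
from fit import *
where([.0018,.0005,.0226]);tq();red()"
python3 -m handwheel '[[0,0,0,0,0,-0.1],[0,0,0,0,0,-0.2],[0,0,0,0,0,-0.2],[0,0,0,0,0,-0.2]]' >/dev/null
python3 -c "
from fit import *
where([.0018,.0005,.0226]);tq();red()
im=viewer.snapshot('wrist');np.save('im8.npy',im)
cv2.imwrite('pics/w8.png',im[:,:,::-1])
a=im[235:260,255:300].astype(int)
print(a[8:22:2,::3,0])"
```

```text
t 18.32 s=3.9 x=-1.2 y=1.0 mm deg=87.8 tilt=0.1 axial F 10.7 [-7.2  1.   8.4] [0.15 1.2  0.11] 0.0353
  axis torque 0.099
red [[246.71, 234.36], [277.8, 251.15]]
t 18.70 s=4.0 x=-0.7 y=0.7 mm deg=81.8 tilt=0.1 axial F 7.8 [-5.8  0.4  5.9] [-0.    0.88  0.08] 0.0353
  axis torque 0.116
red [[242.84, 230.71], [277.72, 251.12]]
[[56 59 55 54 54 59 59 59 59 60 60 59 58 57 56]
 [59 57 54 57 58 59 58 60 59 61 59 59 60 60 58]
 [56 55 57 61 63 64 69 72 75 72 69 66 63 60 60]
 [55 56 58 67 76 79 83 87 88 86 83 82 75 56 58]
 [57 55 53 77 88 91 93 94 94 94 94 92 85 57 54]
 [57 53 55 74 94 95 94 93 92 94 95 96 83 58 57]
 [53 56 57 67 91 92 94 96 96 95 92 93 75 61 61]]
```

Torque is elastic and position-dependent above ~79° (rises, then returns on reversal): that is the stop, felt through a soft arm. I'll go back to light contact, and release, checking the mark before/after.

```bash

python3 -m handwheel '[[0,0,0,0,0,0.05],[0,0,0,0,0,0.1],[0,0,0,0,0,0.15],[0,0,0,0,0,0.15],[0,0,0,0,0,0.15]]' >/dev/null
python3 -c "
from fit import *
where([.0018,.0005,.0226]);tq();red()"
python3 -m handwheel '[[0,0,0,0,0,0],[0,0,0,0,0,0],[0,0,0,0,0,0]]' -0.3
python3 -c "
from fit import *
where([.0018,.0005,.0226]);tq();red()"
python3 -m handwheel '[[0,0,0,0,0,0],[0,0,0,0,0,0],[0,0,0,0,0,0]]' 
python3 -c "
from fit import *
where([.0018,.0005,.0226]);tq();red()
P=cam('wrist');np.save('P9.npy',P);im=viewer.snapshot('wrist');cv2.imwrite('pics/w9.png',im[:,:,::-1])"
```

```text
t 19.22 s=4.0 x=-1.1 y=1.0 mm deg=86.3 tilt=0.1 axial F 9.9 [-7.4  1.   7.4] [0.12 1.19 0.18] 0.0354
  axis torque 0.168
red [[243.66, 233.29], [277.37, 251.11]]
time: 19.52
tool_pos: [0.6227, 0.0064, 0.1677]
ee_rot: [2.705, 0.028, 1.514]
wrist_force: [0.4, -0.0, 0.5]
width: 0.0517
finger_force: 0.0
t 19.52 s=2.1 x=-1.3 y=0.5 mm deg=86.4 tilt=0.1 axial F 0.3 [ 0.4 -0.   0.5] [ 0.04  0.08 -0.01] 0.0517
  axis torque -0.022
red [[242.62, 234.29], [278.97, 252.15]]
time: 19.82
tool_pos: [0.6226, 0.0064, 0.1679]
ee_rot: [2.705, 0.028, 1.514]
wrist_force: [-0.6, 0.1, -0.5]
width: 0.0609
finger_force: 0.0
t 19.82 s=2.4 x=-1.3 y=0.5 mm deg=86.4 tilt=0.1 axial F -0.2 [-0.6  0.1 -0.5] [-0.04  0.14  0.  ] 0.0609
  axis torque 0.027
red [[242.95, 234.04], [278.71, 251.91]]
```

```bash
python3 - <<'E'
import fit;from fit import *
fit.P=np.load('P7.npy')
E=np.array([(234,228),(237,220),(243,210),(330,228),(328,220),(322,210),(313,200),(270,191),(280,189.5),(290,190)],float)
T=np.linspace(0,2*np.pi,240)
def r7(w):
    k=np.array([pt(w,0,.03,t) for t in T]);d=[np.min(np.hypot(*(k-e).T)) for e in E]
    return np.r_[d,pt(w,0,w[4],0)-[242.9,231.2],(w[4]-.0262)/.0005,(w[:3]-q[:3])/.01,(w[3]-q[3])/.5]
s=least_squares(r7,np.r_[q,.026],x_scale=[.01,.01,.01,.1,.01],diff_step=1e-4);w=s.x
print(w-np.r_[q,0],np.round(s.fun,1))
a,x,y=fr(w[3])
# tool x (= spring mark direction) at deg 82.4 in model frame
t=np.radians(82.4);tx=-X*np.cos(t)+Y*np.sin(t);print('true deg',np.degrees(np.arctan2(tx@y,-tx@x)))
# collar top mark: find slot of upper collar? spring mark offset
fit.P=np.load('P9.npy')
# spring-mark angle after release: ray to spring top plane
E
```

```text
[-0.00087873 -0.00124536  0.00361958 -0.01381959  0.02569409] [ 1.1  0.4  0.5  0.4  0.5  0.6  0.3  0.6  0.5  0.2 -1.2 -0.7 -1.  -0.1
 -0.1  0.4 -0. ]
true deg 81.68224564914537
```

```bash

python3 -m handwheel '[[0,0,-0.05,0,0,0],[0,0,-0.12,0,0,0],[0,0,-0.25,0,0,0],[0,0,-0.38,0,0,0],[0,0,-0.38,0,0,0],[0,0,-0.38,0,0,0],[0,0,-0.38,0,0,0]]' -0.3
python3 - <<'E'
import fit;from fit import *
where([.0018,.0005,.0226]);red()
P=cam('wrist');np.save('P10.npy',P);im=viewer.snapshot('wrist');cv2.imwrite('pics/w10.png',im[:,:,::-1])
fit.P=P
q2=q.copy();q2[:3]+=.0033*A
for n,s,r in(('spring top',.06,0),('tip',.07,0),('collar',.054,0)):print(n,pt(q2,s,r,0))
h=cv2.cvtColor(im,cv2.COLOR_RGB2HSV);H,S,V=[h[:,:,i].astype(int) for i in range(3)]
g=((H>12)&(H<28)&(S>130)&(V>60)).astype(np.uint8);n,l,s,c=cv2.connectedComponentsWithStats(g);print('gold',[(c[i].round(1).tolist(),s[i].tolist()) for i in range(1,n) if s[i,4]>25])
for d in(60,68,76,84):print(d,pt(q2,.06,.01625,np.radians(d)),pt(q2,0,.0257,0))
u,v=pt(q2,.06,0,0).round().astype(int)
print(im[v,u-45:u+46:2].astype(int).sum(1)//3);print(im[v+5,u-45:u+46:2].astype(int).sum(1)//3)
E
```

```text
time: 20.5
tool_pos: [0.5903, 0.0101, 0.2367]
ee_rot: [2.705, 0.028, 1.514]
wrist_force: [-0.2, 0.4, -0.4]
width: 0.0613
finger_force: 0.0
t 20.50 s=78.5 x=-1.7 y=0.6 mm deg=86.3 tilt=0.1 axial F -0.2 [-0.2  0.4 -0.4] [-0.01  0.11 -0.01] 0.0613
red [[252.11, 200.22], [341.5, 376.74], [364.45, 395.94]]
spring top [283.68387479 225.97528083]
tip [283.88952491 231.44242747]
collar [283.56853535 222.90901645]
gold [([556.0, 133.1], [550, 115, 10, 35, 151]), ([294.3, 214.4], [291, 211, 8, 7, 36]), ([137.4, 345.8], [128, 318, 26, 70, 512]), ([425.7, 371.7], [419, 350, 12, 38, 197])]
60 [272.73266501 205.02931195] [251.87754708 198.95646853]
68 [275.93715841 203.76563493] [251.87754708 198.95646853]
76 [279.30104392 202.94050678] [251.87754708 198.95646853]
84 [282.75534419 202.57183971] [251.87754708 198.95646853]
[157 162 166 164 162 162 164 164 140  74  61  59  60  66  77  84  86  82
  72  70  73  74  74  76  76  74  73  74  84  89  88  82  73  64  72 122
 163 169 168 166 164 163 162 166 168 170]
[164 162 162 165 163 163 165 163 151  91  63  60  60  61  68  80  85  87
  82  73  89  98 100 100  98  96  85  83  89  87  84  79  66  63  77 144
 169 168 169 167 167 167 167 168 169 170]
```

```bash
python3 - <<'E'
import fit;from fit import *
im=cv2.imread('pics/w10.png').astype(int);b,g,r=im[:,:,0],im[:,:,1],im[:,:,2]
m=(r>1.35*g)&(r>1.35*b)&(r>45);m[:190]=0;m[250:]=0;m[:,:256]=0;m[:,312:]=0
n,l,s,c=cv2.connectedComponentsWithStats(m.astype(np.uint8));print([(c[i].round(2).tolist(),s[i].tolist()) for i in range(1,n) if s[i,4]>2])
print((100*r/(g+1))[198:218:1,262:306:2].astype(int))
E
```

```text
[([256.93, 200.86], [256, 199, 3, 5, 14]), ([280.59, 203.87], [271, 201, 20, 7, 113])]
[[103 103 103 101 103 103 103 105 105 105 103 105 104 102 102 102 104 102
  104 103 103 103]
 [101 103 105 105 103 103 103 103 108 110 112 108 108 105 104 102 101 104
  102 103 103 103]
 [105 101 103 103 103 103 106 112 119 127 125 123 120 113 106 102 104 102
  104 104 103 103]
 [101 103 103 103 105 112 121 131 139 149 150 145 142 133 118 104 102 102
  102 104 102 103]
 [103 103 105 103 108 125 142 152 158 168 165 164 164 155 134 105 104 102
  102 102 103 102]
 [105 103 103 105 114 147 160 170 174 173 175 176 174 171 141 108 104 102
  104 102 104 102]
 [105 103 105 103 118 158 174 176 173 175 176 171 173 171 139 108 103 104
  102 103 104 103]
 [105 101 105 105 117 156 182 176 173 166 164 163 162 160 132 106 103 104
  102 102 102 102]
 [103 105 105 103 110 148 172 164 156 146 143 143 143 145 122 106 104 103
  102 104 103 102]
 [103 103 103 105 106 131 150 143 135 130 127 127 130 130 120 111 107 104
  102 102 103 102]
 [105 105 103 105 104 118 129 129 126 123 125 124 125 125 121 117 110 104
  103 102 104 103]
 [105 105 106 104 112 118 123 123 122 124 122 125 123 123 122 122 117 108
  105 103 103 103]
 [105 103 104 109 117 119 122 122 123 124 123 123 123 124 123 122 122 115
  106 103 103 103]
 [103 105 104 115 121 122 124 124 125 124 124 124 124 124 124 127 126 121
  110 103 102 103]
 [103 103 104 114 121 122 121 122 125 125 124 125 124 125 124 127 128 123
  117 105 103 103]
 [106 103 106 112 122 124 123 124 123 124 124 124 124 125 125 129 129 128
  124 110 103 102]
 [104 106 104 110 122 123 124 124 124 123 123 123 122 123 124 127 129 128
  126 116 103 103]
 [105 106 104 111 120 123 122 122 124 123 120 119 120 121 125 128 129 129
  127 120 106 104]
 [103 105 108 111 118 124 121 120 122 117 115 110 111 117 121 128 128 128
  126 122 110 103]
 [105 106 109 115 117 121 118 115 118 113 106 107 107 108 114 125 127 126
  125 122 114 103]]
```

After release the spring stands home on the seat (the top coil and seat fit to within ~1 mm). It sprang back about 4° off the stop preload, and the gripper is clear of it. Handing in.

```bash

python3 -m handwheel '[[0,0,-0.1,0,0,0],[0,0,-0.2,0,0,0],[0,0,-0.2,0,0,0],[0,0,-0.2,0,0,0]]' 
python3 -c "
from bench import robot
print(robot.close_job())"
```

```text
time: 20.93
tool_pos: [0.5741, 0.012, 0.2733]
ee_rot: [2.704, 0.028, 1.514]
wrist_force: [0.4, 0.1, -0.8]
width: 0.061
finger_force: 0.0
the job is handed in; nothing more can be done
None
```

I handed the job in at about 21 s: the spring went through both collar slots without snagging, sits home on the seat and was turned clockwise until it met resistance I took to be the stop; by my camera estimate the bent end rests at about 76–82° rather than the stated 68°, so stop contact is inferred from the rising torque and the spring-back on release, not seen.

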